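# Shut the cotton-pad box, then find the full tin by its heft and hold it up

### The arm

A 6-joint arm with a two-finger parallel gripper is mounted at the origin on the work surface. World frame = base frame: x ahead of the robot, y to its left, z up, the work surface at z = 0. Lengths are in m, angles in rad, forces in N, time in s.
With the tool pointing down it reaches from about 0.25 to 0.725 m from the base axis. Payload 4 kg.
Tool frame: the origin (TCP) lies between the finger pads; the fingertips stand 14 mm ahead of it and the grasp point (between the pads) lies 5 mm behind it; z points along the fingers, y is the direction in which the jaws open and shut (so a half turn about z gives the same grasp; the last joint's range is limited). The gripper opens to 85 mm and grips with 20 to 120 N. Pads are 22 mm wide; open, the fingers measure 114 mm over their backs; the gripper's body (76 mm by 85 mm) begins 54 mm behind the grasp point. The pads swing forward as they close: fully open they stand 13 mm farther back than shut.
Start: joints at [-1.218, 0.241, 0.005, 1.335, 0, 1.571], TCP at [0.173, -0.469, 0.245] pointing down, gripper open.
Joint ranges: [-2.72, 2.72], [-1.05, 1.87], [-1.09, 1.28], [-1.99, 2.15], [-1.42, 1.44], [-3.14, 3.14]. Speed limits (rad/s): [2.79, 2.79, 3.14, 3.14, 3.14, 3.14].

### API

Orientations are given as [roll, pitch, yaw] about the fixed x, y, z axes, in that order (R = Rz(yaw) Ry(pitch) Rx(roll)).
In Python, from cell import monitor, viewer, bot gives the robot as it stands.
- The arm moves only by the tool servo_tool, never from a script. Its argument "commands" is a list of rows, each an object of numbers: "jaw": the closure, from -1 (fully open) to 1 (shut), so that 0 is half open; "x", "y", "z": the shift along the world's x, y, z in m; "turn": the turn about the world's z in degrees. In form: [{"jaw": .., "x": .., "y": .., "z": .., "turn": ..}, ...]. A call has 1 to 10 rows; each row is the pose to reach, as a shift and turn from the pose commanded when the call began; what a row does not reach only later rows make up. A row lasts 1/8 s, in which the tool goes at most 62.5 mm and 10.7 degrees, less where a joint would pass 70% of its speed; a pose out of reach is approached as far as the arm can. A call with a gripper value outside its range is refused whole. The fingers move at their own pace and stop on an object; the grip force is fixed at half the most. Time passes only in rows, so rows that repeat a pose let the fingers close. It gives the time, the measured TCP pose, the force and the opening at its end, in the units of the state.
- monitor.get_obs(): the state, without advancing time (a new reading comes with each control period).
- viewer.camera(name): name is "scene" or "top" or "wrist"; returns the picture (384x512x3 uint8, red, green, blue); there is no depth.
- viewer.calibration(name): a dict with "fov_y" (degrees; the focal length in pixels is half the picture's height over the tangent of half this angle, whatever the lens; pixels are square), "cx", "cy" (the principal point, pixels), "eye" and "rotation" of the camera in the world. Camera axes: x right, y down, z forward; pixel columns grow to the right and rows downward; lengths in m; the calibration is good to about 2 mm. The wrist camera is an equidistant fisheye: a pixel r from the principal point sees the ray r / f radians off the axis. A picture is of the moment at which its call begins: read the wrist's pose just before it. calibration takes no time and is no camera call; for the wrist camera it gives the pose at the moment of the call.
- bot.job_done(): hands the job in, once; it reports no verdict.
Trained networks look in the newest picture that a camera, given by its name, has taken for a name from the list of things; names that differ only in an ending like _2 or _b are one class to them, and where a whole thing is asked for, a point or a joint stands for the part that bears it (a point fixed in the world has none). Each returns a list of dicts, best first, with "conf" (0 to 1); they miss things now and then, are a little off and sometimes report something else, mostly with a low value. They report only what shows in the picture. A call takes as long as a camera call.
- viewer.masks_of(query, camera): "region" (384x512 bool, what is visible of it) and "box" ([left, top, right, bottom] in pixels, round what is visible of it).
The state is a dict: "t": time; "joint_positions": joint angles; "qd": joint speeds; "tau": joint torques, N m; "eef_pos": TCP position; "tcp_rot": TCP orientation; "wrist_force": force on the tool from outside, world axes, zero at the start; "moment": the same for the moment, N m; "width": opening from 0.0 (shut) to 1.0 (fully open).
Only numpy, scipy, OpenCV 4.12 (cv2) and the standard library are available. Lean on these libraries where they do the work, as an engineer would, in place of code of your own. Each camera call takes 0.05 s, during which the arm holds its last target.

### The job

The ceramic box has just been refilled from one of the three identical tins: shut its flap lid fully, then find out which tin to hand me for the next refill by lifting each tin clear of the sill in turn, starting with the one nearest the box and working away from it, and standing the lighter ones back upright where they stood. Finish while holding the heaviest tin upright and still in the gripper, about 20 cm above the sill and touching nothing else; do not let it go. Leave the box shut and everything else on the sill where it is.

Things in the scene. Friction and masses are not known exactly. Their poses are not given: they have to be found in the camera images.
- sill: the marble windowsill on which everything stands; its top is the plane z = 0
- box: white ceramic box fixed to the sill, 120 mm along its x axis, 140 mm along its y axis, rim 70 mm above the sill. Origin at the centre of its underside; its x axis points from its front to its hinged (far) side
- flap (a joint): angle of the box's flap lid, rad: 0 is shut, grows as it opens upward; starts at 0.45 to 0.95. Hinge axis along the box's y axis, 60 mm from its centre on the +x side, 70 mm up. Flat plate 134 mm long from the hinge, 144 mm wide, 7 mm thick, 150 g; its top is 78 mm above the sill when shut. A stiff hinge (0.14 N m) keeps it where it is left; 2 to 4 N downward half-way along shuts it
- tin_near_centre (a point): centre (half-way up, 45 mm above its underside) of the tin nearest to the box: a closed upright steel tin, 60 mm in diameter, 90 mm high, smooth sides, loose; z axis up its own axis
- tin_near: the same tin; origin at the centre of its underside. The tins look identical; with their contents the two lighter ones weigh 0.14 to 0.20 kg, the heaviest, which can be any of the three, 0.47 to 0.58 kg. The contents (a solid packed filling) may shift by 3 mm
- tin_middle_centre (a point): centre (half-way up, 45 mm above its underside) of the tin in the middle of the row: a closed upright steel tin, 60 mm in diameter, 90 mm high, smooth sides, loose; z axis up its own axis
- tin_middle: the same tin; origin at the centre of its underside. The tins look identical; with their contents the two lighter ones weigh 0.14 to 0.20 kg, the heaviest, which can be any of the three, 0.47 to 0.58 kg. The contents (a solid packed filling) may shift by 3 mm
- tin_far_centre (a point): centre (half-way up, 45 mm above its underside) of the tin farthest from the box: a closed upright steel tin, 60 mm in diameter, 90 mm high, smooth sides, loose; z axis up its own axis
- tin_far: the same tin; origin at the centre of its underside. The tins look identical; with their contents the two lighter ones weigh 0.14 to 0.20 kg, the heaviest, which can be any of the three, 0.47 to 0.58 kg. The contents (a solid packed filling) may shift by 3 mm
- tray: round mirrored tray, 170 mm across, 13 mm high at the rim, loose, carrying the jar; origin at the centre of its underside
- jar: clear glass apothecary jar with a knobbed stopper, 72 mm across, 142 mm high, standing on the mirrored tray; origin at the centre of its underside
- hairclip: orange plastic hairclip lying on the sill between the near and middle tins, 75 x 18 mm, about 21 mm high; origin at the centre of its underside, x axis along it
- scraper: stainless tongue scraper lying on the sill between the middle and far tins, 150 mm long, 34 mm wide at the loop, 6 mm high; origin near its middle, x axis towards the loop
- spring_clip: chrome spring clip lying in front of the box, 50 x 30 mm, about 25 mm high; origin at the centre of its underside
- tumbler: white ceramic tumbler, 72 mm across, 100 mm high; origin at the centre of its underside
- soap_dish: ceramic soap dish with a bar of soap, 85 x 120 mm, 35 mm high; origin at the centre of its underside

How it is judged:
On the way, in this order (a step that is already met when the one before it is completed fails the run):
1. the flap lid is fully shut (value of joint flap below 0.06 rad), for 0.2 s.
2. the near tin is lifted clear of the sill in the gripper (height (world z) of tin_near_centre above 0.055 m and contact force between tin_near and sill below 0.1 N and contact force between tin_near and the fingers above 1 N), for 0.2 s.
3. the middle tin is lifted clear of the sill in the gripper (height (world z) of tin_middle_centre above 0.055 m and contact force between tin_middle and sill below 0.1 N and contact force between tin_middle and the fingers above 1 N), for 0.2 s.
4. the far tin is lifted clear of the sill in the gripper (height (world z) of tin_far_centre above 0.055 m and contact force between tin_far and sill below 0.1 N and contact force between tin_far and the fingers above 1 N), for 0.2 s.
At the end, for the whole second after the job is handed in: Lid within 0.06 rad of shut. One tin in the fingers, underside over 120 mm above the sill, tilt under 0.3 rad, still, touching nothing else. The other two stand upright and released within 40 mm of where they stood, each pressing the sill with under 3 N, so the heaviest is held (value of joint flap below 0.06 rad and ((height (world z) of tin_near_centre above 0.165 m and contact force between tin_near and the fingers above 2 N and angle between tin_near_centre's own z axis and vertical below 0.3 rad and linear speed of tin_near below 0.03 m/s and contact force between tin_near and sill below 0.1 N and contact force between tin_near and box below 0.1 N and contact force between tin_near and jar below 0.1 N and contact force between tin_near and tumbler below 0.1 N and contact force between tin_near and tin_middle below 0.1 N and contact force between tin_near and tin_far below 0.1 N and contact force between tin_middle and sill between 0.5 and 3 N and angle between each of tin_middle_centre, tin_far_centre's own z axis and vertical below 0.1 rad and distance of each of tin_middle_centre, tin_far_centre from where it was at the start of the episode below 0.04 m and contact force between each of tin_middle, tin_far and the fingers below 0.1 N and contact force between tin_far and sill between 0.5 and 3 N) or (height (world z) of tin_middle_centre above 0.165 m and contact force between tin_middle and the fingers above 2 N and angle between tin_middle_centre's own z axis and vertical below 0.3 rad and linear speed of tin_middle below 0.03 m/s and contact force between tin_middle and sill below 0.1 N and contact force between tin_middle and box below 0.1 N and contact force between tin_middle and jar below 0.1 N and contact force between tin_middle and tumbler below 0.1 N and contact force between tin_middle and tin_near below 0.1 N and contact force between tin_middle and tin_far below 0.1 N and contact force between tin_near and sill between 0.5 and 3 N and angle between each of tin_near_centre, tin_far_centre's own z axis and vertical below 0.1 rad and distance of each of tin_near_centre, tin_far_centre from where it was at the start of the episode below 0.04 m and contact force between each of tin_near, tin_far and the fingers below 0.1 N and contact force between tin_far and sill between 0.5 and 3 N) or (height (world z) of tin_far_centre above 0.165 m and contact force between tin_far and the fingers above 2 N and angle between tin_far_centre's own z axis and vertical below 0.3 rad and linear speed of tin_far below 0.03 m/s and contact force between tin_far and sill below 0.1 N and contact force between tin_far and box below 0.1 N and contact force between tin_far and jar below 0.1 N and contact force between tin_far and tumbler below 0.1 N and contact force between tin_far and tin_near below 0.1 N and contact force between tin_far and tin_middle below 0.1 N and contact force between tin_near and sill between 0.5 and 3 N and angle between each of tin_near_centre, tin_middle_centre's own z axis and vertical below 0.1 rad and distance of each of tin_near_centre, tin_middle_centre from where it was at the start of the episode below 0.04 m and contact force between each of tin_near, tin_middle and the fingers below 0.1 N and contact force between tin_middle and sill between 0.5 and 3 N))); the arm keeps its last pose, push and grip.
It fails at once if the hairclip, tongue scraper, spring clip or soap dish is shifted by more than 30 mm (distance of any of hairclip, scraper, spring_clip, soap_dish from where it was at the start of the episode above 0.03 m).
It fails at once if the tray, jar or tumbler is shifted by more than 30 mm, or the jar or tumbler tipped (distance of any of tray, jar, tumbler from where it was at the start of the episode above 0.03 m or angle between any of jar, tumbler's own z axis and vertical above 0.5 rad).
It fails at once if a tin is knocked over (angle between any of tin_near_centre, tin_middle_centre, tin_far_centre's own z axis and vertical above 0.8 rad).
It also fails if it takes over 72 s, if anything falls off the work surface, if the arm or the gripper's body presses on something with over 40 N, if the wrist force passes 120 N, or if a joint passes its speed limit or range.

## Working session

There is one attempt and no reset: what is moved stays moved. The work goes in short steps, Python scripts to look and compute and a tool call to move; the robot and the scene stay as the last step left them, time stands still between calls to the robot, and variables do not carry over. Pictures are saved under pics/ and viewed, and the job is handed in when it is done.

Besides the shell and the picture viewer there is one more tool, called after "Request:" as name([rows], argument=value, ...), one row to a line, values as JSON. servo_tool: Moves the arm, as the interface text tells. Its arguments: {"type":"object","properties":{"commands":{"type":"array"}},"required":["commands"]}

```bash
ls; mkdir -p pics; python3 - <<'E'
from cell import monitor, viewer, bot
import cv2
o=monitor.get_obs(); print(o)
for n in ("scene","top","wrist"):
    im=viewer.camera(n); cv2.imwrite(f"pics/{n}0.png",im[:,:,::-1]); print(n,viewer.calibration(n))
E
```

```text
pics
{'t': 0.0, 'joint_positions': array([-1.21799782e+00,  2.41404427e-01,  3.73416526e-03,  1.33519156e+00,
        1.56086903e-05,  1.57079557e+00]), 'qd': array([ 0.00023584,  0.00152349,  0.00056489, -0.00080206, -0.00157904,
       -0.00051915]), 'tau': array([-5.42517209e-04, -3.72317648e+01,  2.52407598e+01,  1.68121001e-02,
       -8.47307274e-05, -4.66032631e-06]), 'eef_pos': array([ 0.17256125, -0.46864465,  0.24442098]), 'tcp_rot': array([-3.13952716e+00, -1.56102197e-05,  3.52799230e-01]), 'wrist_force': array([-0.7915153 , -0.08275584,  0.60346086]), 'moment': array([-0.03852923, -0.03937927,  0.01574647]), 'width': 1.0022852352520133}
scene {'fov_y': 47.36423451586305, 'cx': 258.2713224054925, 'cy': 189.24205024944874, 'eye': array([ 1.45066134, -0.04888277,  0.86439133]), 'rotation': array([-2.32196453,  0.01150036,  1.37120836])}
top {'fov_y': 52.96017507340659, 'cx': 264.48317388788155, 'cy': 192.54597689344803, 'eye': array([0.47099135, 0.12349025, 1.16655659]), 'rotation': array([-3.02562776,  0.00959473, -1.56049024])}
wrist {'fov_y': 65.70646984690485, 'cx': 254.1828690710208, 'cy': 190.3850713095563, 'eye': array([ 0.240324  , -0.44428685,  0.37248868]), 'rotation': array([ 2.85163708e+00,  2.27738936e-03, -1.21799309e+00])}
```

View pics/scene0.png

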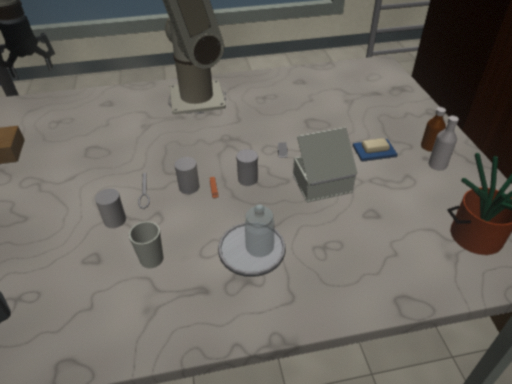

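View pics/top0.png

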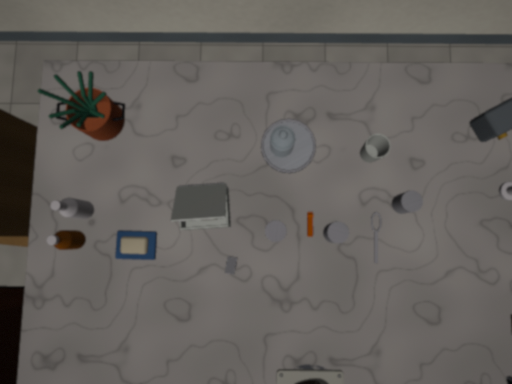

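```bash
cat > h.py <<'E'
from cell import monitor, viewer, bot
import numpy as np, cv2
from scipy.spatial.transform import Rotation as Rn
from scipy.optimize import least_squares
def cal(n):
    c=viewer.calibration(n); c['R']=Rn.from_euler('xyz',c['rotation']).as_matrix(); c['f']=192/np.tan(np.radians(c['fov_y']/2)); return c
def proj(c,P,fish=False):
    p=(np.atleast_2d(P)-c['eye'])@c['R']
    if fish:
        r=np.linalg.norm(p[:,:2],axis=1); th=np.arctan2(r,p[:,2]); k=c['f']*th/np.maximum(r,1e-9)
        return np.c_[c['cx']+k*p[:,0],c['cy']+k*p[:,1]]
    return np.c_[c['cx']+c['f']*p[:,0]/p[:,2],c['cy']+c['f']*p[:,1]/p[:,2]]
def back(c,uv,z,fish=False):
    u=(np.array(uv,float)-[c['cx'],c['cy']])/c['f']
    if fish:
        t=np.linalg.norm(u); d=np.r_[u/t*np.sin(t),np.cos(t)] if t>0 else np.r_[0,0,1.]
    else: d=np.r_[u,1]
    d=c['R']@d; return c['eye']+d*(z-c['eye'][2])/d[2]
a=np.linspace(0,2*np.pi,60,endpoint=False)
def cyl(x,y,r=.03,h=.09,z0=0):
    return np.r_[np.c_[x+r*np.cos(a),y+r*np.sin(a),0*a+z0],np.c_[x+r*np.cos(a),y+r*np.sin(a),0*a+z0+h]]
def hullmask(uv):
    m=np.zeros((384,512),np.uint8); cv2.fillConvexPoly(m,cv2.convexHull(np.round(uv*16).astype(np.int32)),1,shift=4); return m>0
def hom(m): 
    ys,xs=np.nonzero(m); return np.array([xs.mean(),ys.mean()])
E
python3 - <<'E'
from h import *
for n in ("top","scene"):
    viewer.camera(n); c=cal(n)
    for q in ["box","flap","tin_near","tray","jar","hairclip","scraper","spring_clip","tumbler","soap_dish"]:
        for d in viewer.masks_of(q,n)[:4]:
            m=d['region']; ce=hom(m)
            print(n,q,round(d['conf'],2),d['box'],ce.round(1),m.sum(),back(c,ce,.045 if 'tin' in q else .01)[:2].round(3))
            if d['conf']>.4: np.save(f"m_{n}_{q}_{int(ce[0])}.npy",m)
print(monitor.get_obs()['t'])
E
```

```text
top box 0.92 [172.5, 182.1, 233.1, 232.0] [201.4 206.3] 2475 [0.562 0.326]
top flap 0.69 [169.5, 181.5, 228.4, 222.0] [199.5 201.7] 1859 [0.576 0.332]
top tin_near 0.87 [268.0, 218.3, 289.0, 243.1] [275.4 230.9] 369 [0.49  0.103]
top tray 0.87 [263.4, 117.7, 315.8, 174.8] [290.6 147.2] 1764 [0.746 0.057]
top jar 0.97 [270.6, 124.6, 296.4, 157.1] [282.  140.5] 653 [0.767 0.084]
top jar 0.45 [390.5, 191.1, 422.0, 214.3] [406.6 201.4] 573 [ 0.583 -0.291]
top hairclip 0.63 [307.0, 211.3, 313.2, 237.7] [309.4 224.5] 148 [0.511 0.001]
top scraper 0.72 [374.1, 230.9, 379.3, 261.6] [375.7 244.3] 139 [ 0.454 -0.196]
top spring_clip 0.62 [223.2, 255.5, 233.4, 274.8] [230.8 264.5] 174 [0.39  0.234]
top tumbler 0.97 [362.9, 134.8, 388.7, 163.5] [374.9 147.7] 638 [ 0.747 -0.2  ]
top soap_dish 0.87 [116.3, 230.3, 151.9, 261.1] [135.9 244.7] 1151 [0.445 0.518]
scene box 0.98 [293.8, 130.9, 358.0, 200.5] [324.8 165.1] 3674 [0.489 0.341]
scene box 0.32 [245.8, 201.1, 274.4, 258.1] [259.3 231.2] 1367 [0.709 0.094]
scene flap 0.74 [298.2, 125.5, 354.7, 184.5] [327.5 156.1] 2632 [0.449 0.363]
scene flap 0.68 [234.8, 148.6, 254.9, 184.5] [247.2 167.2] 695 [0.449 0.11 ]
scene flap 0.47 [0.9, 52.9, 512.0, 382.6] [232.2 229. ] 121972 [0.687 0.026]
scene flap 0.39 [175.6, 158.2, 196.7, 194.6] [186.9 174.8] 740 [ 0.446 -0.072]
scene tin_near 0.73 [236.7, 148.4, 256.0, 187.7] [247.2 167.2] 694 [0.49  0.103]
scene tray 0.94 [217.0, 222.3, 287.4, 277.3] [248.5 253.6] 2153 [0.775 0.053]
scene jar 0.65 [245.1, 200.6, 275.4, 258.3] [259.5 231.3] 1326 [0.709 0.094]
scene hairclip 0.42 [209.4, 176.5, 219.3, 196.5] [213.7 188.5] 95 [ 0.522 -0.001]
scene scraper 0.62 [138.6, 173.1, 150.0, 207.5] [143.7 192.3] 163 [ 0.496 -0.199]
scene tumbler 0.72 [128.3, 222.0, 161.5, 265.3] [147.  243.3] 1170 [ 0.689 -0.193]
scene soap_dish 0.98 [351.8, 138.7, 398.9, 160.5] [374.4 149.7] 745 [0.45  0.517]
1.25
```

```bash
python3 - <<'E'
from h import *
for n in ("top","scene"):
    im=viewer.camera(n); c=cal(n)
    cv2.imwrite(f"pics/{n}z.png",cv2.resize(im[120:290,160:440] if n=="top" else im[110:280,80:380],None,fx=2.7,fy=2.7,interpolation=cv2.INTER_CUBIC)[:,:,::-1])
    for q in ["tin_middle","tin_far"]:
        for d in viewer.masks_of(q,n)[:4]:
            m=d['region']; ce=hom(m)
            print(n,q,round(d['conf'],2),d['box'],ce.round(1),m.sum(),back(c,ce,.045)[:2].round(3))
            if d['conf']>.4: np.save(f"m_{n}_{q}_{int(ce[0])}.npy",m)
E
ls
```

```text
top tin_middle 0.91 [323.8, 222.3, 349.4, 243.4] [335.9 232. ] 483 [ 0.489 -0.072]
top tin_middle 0.67 [265.1, 217.8, 283.4, 241.0] [275.1 230.5] 378 [0.491 0.104]
top tin_far 0.98 [392.3, 192.6, 422.0, 213.3] [406.7 202.2] 558 [ 0.577 -0.279]
scene tin_middle 0.92 [175.4, 158.3, 199.5, 194.3] [187.1 175.3] 715 [ 0.489 -0.071]
scene tin_far 0.78 [97.6, 186.7, 126.3, 226.8] [110.7 208.4] 875 [ 0.579 -0.279]
h.py
m_scene_box_324.npy
m_scene_flap_232.npy
m_scene_flap_247.npy
m_scene_flap_327.npy
m_scene_hairclip_213.npy
m_scene_jar_259.npy
m_scene_scraper_143.npy
m_scene_soap_dish_374.npy
m_scene_tin_far_110.npy
m_scene_tin_middle_187.npy
m_scene_tin_near_247.npy
m_scene_tray_248.npy
m_scene_tumbler_146.npy
m_top_box_201.npy
m_top_flap_199.npy
m_top_hairclip_309.npy
m_top_jar_281.npy
m_top_jar_406.npy
m_top_scraper_375.npy
m_top_soap_dish_135.npy
m_top_spring_clip_230.npy
m_top_tin_far_406.npy
m_top_tin_middle_275.npy
m_top_tin_middle_335.npy
m_top_tin_near_275.npy
m_top_tray_290.npy
m_top_tumbler_374.npy
pics
```

View pics/topz.png

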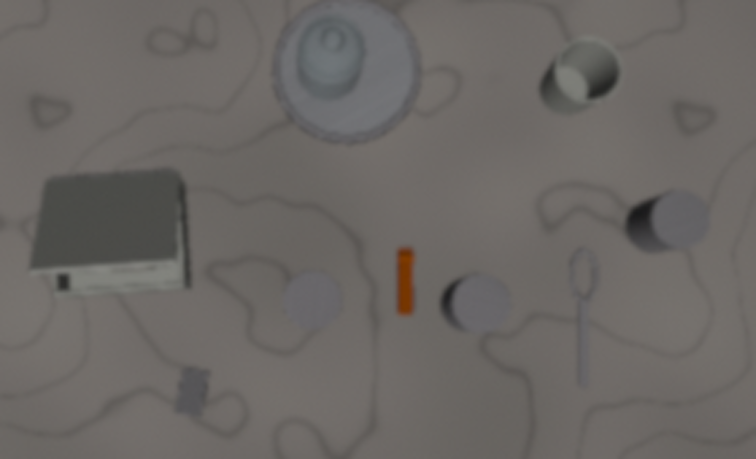

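View pics/scenez.png

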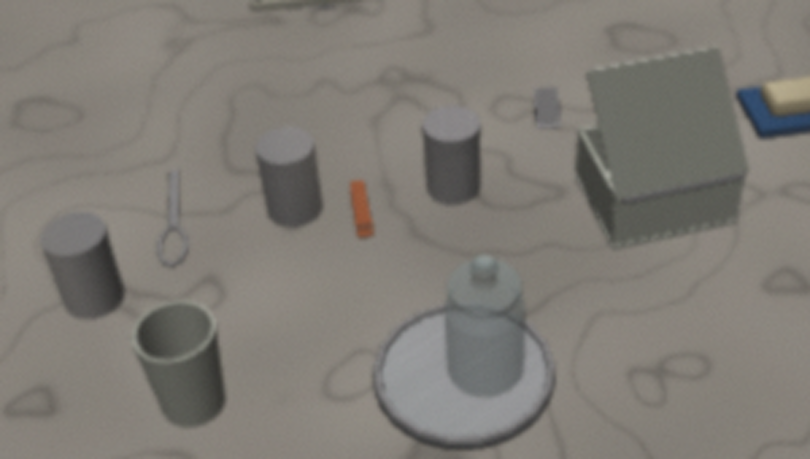

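```bash
cat > fit.py <<'E'
from h import *
from scipy.optimize import minimize
C={n:cal(n) for n in("top","scene")}
def boxpts(x,y,w):
    P=np.array([[sx*.06,sy*.07,z] for sx in(-1,1) for sy in(-1,1) for z in(0,.07)]); return P@Rn.from_euler('z',w).as_matrix().T+[x,y,0]
def flap(x,y,w,t):
    P=np.array([[-l*np.cos(t)+zz*np.sin(t)*1+.06, s*.072, .07+l*np.sin(t)+zz*np.cos(t)] for l in(0,.134) for s in(-1,1) for zz in(.001,.008)]); return P@Rn.from_euler('z',w).as_matrix().T+[x,y,0]
def iou(a,b): return (a&b).sum()/(a|b).sum()
if __name__=="__main__":
    M={n:np.load(f) | np.load(g) for n,f,g in(("top","m_top_box_201.npy","m_top_flap_199.npy"),("scene","m_scene_box_324.npy","m_scene_flap_327.npy"))}
    best=None
    def cost(p):
        return -sum(iou(M[n],hullmask(proj(C[n],boxpts(*p[:3])))|hullmask(proj(C[n],flap(*p)))) for n in C)
    for t in(.4,.6,.8,1.):
      for w in (-.1,.1):
        r=minimize(cost,[.53,.33,w,t],method='Nelder-Mead',options=dict(initial_simplex=np.array([[.53,.33,w,t],[.56,.33,w,t],[.53,.35,w,t],[.53,.33,w+.15,t],[.53,.33,w,t+.15]])))
        if best is None or r.fun<best.fun: best=r
    print(best.x,best.fun)
    p=best.x; print(flap(*p).round(3))
    for n in C:
        im=np.ascontiguousarray(viewer.camera(n)[:,:,::-1])
        for P in(boxpts(*p[:3]),flap(*p)):
            for u in proj(C[n],P): cv2.circle(im,tuple(int(v*16) for v in u),16,(0,0,255),-1,shift=4)
        cut=im[120:290,160:440] if n=="top" else im[110:280,80:380]
        cv2.imwrite(f"pics/fit_{n}.png",cv2.resize(cut,None,fx=2.7,fy=2.7))
    for q,f,g in (("near","m_top_tin_near_275.npy","m_scene_tin_near_247.npy"),("middle","m_top_tin_middle_335.npy","m_scene_tin_middle_187.npy"),("far","m_top_tin_far_406.npy","m_scene_tin_far_110.npy")):
        T=dict(top=np.load(f),scene=np.load(g)); x0={"near":[.49,.103],"middle":[.489,-.072],"far":[.578,-.279]}[q]
        r={}
        for ns in(("top",),("scene",),("top","scene")):
            cc=lambda p:-sum(iou(T[n],hullmask(proj(C[n],cyl(*p)))) for n in ns)
            s=minimize(cc,x0,method='Nelder-Mead',options=dict(initial_simplex=np.array([x0,[x0[0]+.01,x0[1]],[x0[0],x0[1]+.01]])))
            print(q,ns,s.x.round(4),s.fun)
E
python3 fit.py
```

```text
[0.5566118  0.31261799 0.07752894 0.64761414] -1.9378835798624627
[[0.623 0.246 0.071]
 [0.627 0.246 0.076]
 [0.611 0.389 0.071]
 [0.616 0.389 0.076]
 [0.516 0.237 0.152]
 [0.52  0.238 0.157]
 [0.505 0.381 0.152]
 [0.509 0.381 0.157]]
near ('top',) [0.4894 0.104 ] -0.924812030075188
near ('scene',) [0.4904 0.1021] -0.9241011984021305
near ('top', 'scene') [0.4905 0.1048] -1.8423140440722638
middle ('top',) [ 0.4885 -0.0703] -0.9616935483870968
middle ('scene',) [ 0.4905 -0.0704] -0.9050632911392406
middle ('top', 'scene') [ 0.4884 -0.0699] -1.8582502572107709
far ('top',) [ 0.5773 -0.2757] -0.916256157635468
far ('scene',) [ 0.5787 -0.2788] -0.9229957805907173
far ('top', 'scene') [ 0.5786 -0.2783] -1.830161904369219
```

Request:
servo_tool([
  {"jaw":1,"x":0.38,"y":0.78,"z":0,"turn":-20.2},
  {"jaw":1,"x":0.38,"y":0.78,"z":0,"turn":-20.2},
  {"jaw":1,"x":0.38,"y":0.78,"z":0,"turn":-20.2},
  {"jaw":1,"x":0.38,"y":0.78,"z":0,"turn":-20.2},
  {"jaw":1,"x":0.38,"y":0.78,"z":0,"turn":-20.2},
  {"jaw":1,"x":0.38,"y":0.78,"z":0,"turn":-20.2},
  {"jaw":1,"x":0.38,"y":0.78,"z":0,"turn":-20.2},
  {"jaw":1,"x":0.38,"y":0.78,"z":0,"turn":-20.2},
  {"jaw":1,"x":0.38,"y":0.78,"z":0,"turn":-20.2},
  {"jaw":1,"x":0.38,"y":0.78,"z":0,"turn":-20.2},
])

```text
t: 2.9
eef_pos: [0.4459, 0.0331, 0.2456]
tcp_rot: [-3.11, 0.0, 0.054]
wrist_force: [0.3, -0.8, -0.4]
width: -0.0
```

View pics/fit_scene.png

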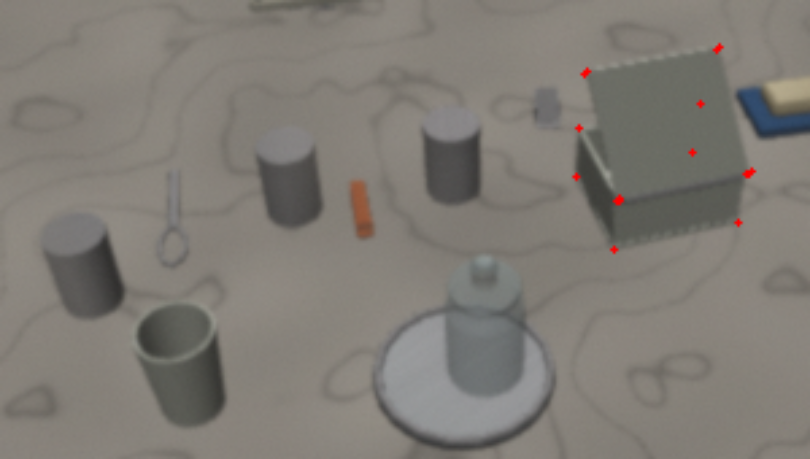

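Request:
servo_tool([
  {"jaw":1,"x":0,"y":0,"z":0,"turn":0},
  {"jaw":1,"x":0,"y":0,"z":0,"turn":0},
])

```text
t: 3.15
eef_pos: [0.4446, 0.0304, 0.2451]
tcp_rot: [-3.111, 0.002, 0.049]
wrist_force: [-0.8, -0.3, -1.2]
width: 0.001
```

Request:
servo_tool([
  {"jaw":1,"x":0.105,"y":0.282,"z":0,"turn":-2.8},
  {"jaw":1,"x":0.105,"y":0.282,"z":0,"turn":-2.8},
  {"jaw":1,"x":0.105,"y":0.282,"z":0,"turn":-2.8},
  {"jaw":1,"x":0.105,"y":0.282,"z":0,"turn":-2.8},
  {"jaw":1,"x":0.105,"y":0.282,"z":0,"turn":-2.8},
  {"jaw":1,"x":0.105,"y":0.282,"z":0,"turn":-2.8},
  {"jaw":1,"x":0.105,"y":0.282,"z":-0.05,"turn":-2.8},
  {"jaw":1,"x":0.105,"y":0.282,"z":-0.09,"turn":-2.8},
  {"jaw":1,"x":0.105,"y":0.282,"z":-0.09,"turn":-2.8},
])

```text
t: 4.28
eef_pos: [0.5602, 0.0755, 0.1969]
tcp_rot: [-3.063, 0.005, 0.095]
wrist_force: [0.6, -0.3, -0.3]
width: -0.001
```

```bash
python3 - <<'E'
from h import *
o=monitor.get_obs(); print(o)
im=viewer.camera("scene"); cv2.imwrite("pics/s2.png",im[:,:,::-1])
E
```

```text
{'t': 4.275, 'joint_positions': array([0.09361651, 0.39677839, 0.09480048, 1.27376058, 0.07880412,
       3.14063561]), 'qd': array([ 0.01123466,  0.12364892, -0.11980219, -0.24625746,  0.0039491 ,
        0.00189991]), 'tau': array([-6.45672949e-02, -4.48384738e+01,  2.51804459e+01,  3.00481142e-01,
        2.45344732e-01,  1.23858907e-06]), 'eef_pos': array([0.56017235, 0.07548554, 0.19691115]), 'tcp_rot': array([-3.06278386,  0.00486683,  0.0945706 ]), 'wrist_force': array([ 0.60891414, -0.34641691, -0.33211249]), 'moment': array([-0.06820412,  0.04408045,  0.02294159]), 'width': -0.0005616045971855559}
```

View pics/s2.png

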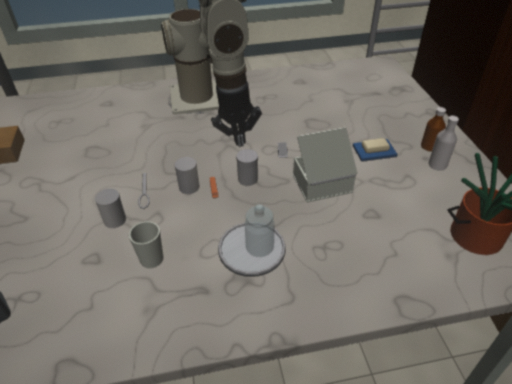

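Request:
servo_tool([
  {"jaw":1,"x":0,"y":0,"z":0.048,"turn":20},
  {"jaw":1,"x":0,"y":0,"z":0.048,"turn":84},
  {"jaw":1,"x":0,"y":0.05,"z":0.048,"turn":84},
  {"jaw":1,"x":0,"y":0.1,"z":0.048,"turn":84},
  {"jaw":1,"x":-0.01,"y":0.237,"z":0.048,"turn":84},
  {"jaw":1,"x":-0.01,"y":0.237,"z":0.048,"turn":84},
  {"jaw":1,"x":-0.01,"y":0.237,"z":0.048,"turn":84},
  {"jaw":1,"x":-0.01,"y":0.237,"z":0.048,"turn":84},
  {"jaw":1,"x":-0.01,"y":0.237,"z":0.048,"turn":84},
  {"jaw":1,"x":-0.01,"y":0.237,"z":0.048,"turn":84},
])

```text
t: 5.58
eef_pos: [0.5507, 0.3123, 0.2465]
tcp_rot: [-3.063, 0.003, 1.558]
wrist_force: [1.0, 0.9, -0.0]
width: 0.002
```

Request:
servo_tool([
  {"jaw":1,"x":0,"y":0,"z":-0.05,"turn":0},
  {"jaw":1,"x":0,"y":0,"z":-0.09,"turn":0},
  {"jaw":1,"x":0,"y":0,"z":-0.1,"turn":0},
  {"jaw":1,"x":0,"y":0,"z":-0.11,"turn":0},
  {"jaw":1,"x":0,"y":0,"z":-0.12,"turn":0},
  {"jaw":1,"x":0,"y":0,"z":-0.13,"turn":0},
])

```text
t: 6.32
eef_pos: [0.5515, 0.3131, 0.1174]
tcp_rot: [-3.065, 0.002, 1.561]
wrist_force: [-0.1, -0.5, 0.7]
width: 0.001
```

Request:
servo_tool([
  {"jaw":1,"x":0,"y":0,"z":-0.008,"turn":0},
  {"jaw":1,"x":0,"y":0,"z":-0.016,"turn":0},
  {"jaw":1,"x":0,"y":0,"z":-0.022,"turn":0},
  {"jaw":1,"x":0,"y":0,"z":-0.024,"turn":0},
  {"jaw":1,"x":0,"y":0,"z":-0.025,"turn":0},
])

```text
t: 6.95
eef_pos: [0.5504, 0.3126, 0.0919]
tcp_rot: [-3.062, 0.003, 1.561]
wrist_force: [-3.0, -1.2, 4.4]
width: -0.004
```

Request:
servo_tool([
  {"jaw":1,"x":0,"y":0,"z":-0.002,"turn":0},
  {"jaw":1,"x":0,"y":0,"z":-0.002,"turn":0},
])

```text
t: 7.2
eef_pos: [0.5505, 0.3126, 0.0917]
tcp_rot: [-3.063, 0.002, 1.561]
wrist_force: [-3.6, -1.4, 10.6]
width: -0.001
```

```bash
python3 - <<'E'
from h import *
o=monitor.get_obs(); print(o['eef_pos'],o['wrist_force'])
im=viewer.camera("scene"); cv2.imwrite("pics/s3.png",cv2.resize(im[60:230,200:420],None,fx=3,fy=3)[:,:,::-1])
E
```

```text
[0.55052492 0.31261561 0.09172659] [-3.59282898 -1.41474993 10.58487367]
```

View pics/s3.png

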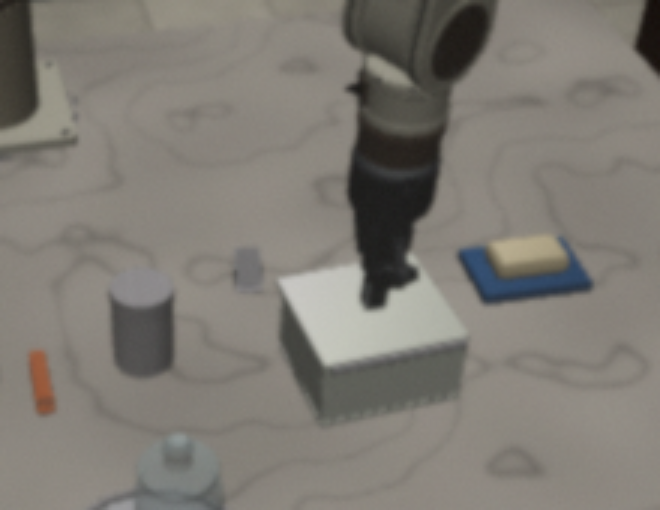

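Request:
servo_tool([
  {"jaw":1,"x":0,"y":0,"z":0.06,"turn":0},
  {"jaw":0,"x":0,"y":0,"z":0.12,"turn":0},
  {"jaw":-1,"x":-0.06,"y":-0.209,"z":0.15,"turn":100},
  {"jaw":-1,"x":-0.06,"y":-0.209,"z":0.15,"turn":100},
  {"jaw":-1,"x":-0.06,"y":-0.209,"z":0.15,"turn":100},
  {"jaw":-1,"x":-0.06,"y":-0.209,"z":0.15,"turn":100},
  {"jaw":-1,"x":-0.06,"y":-0.209,"z":0.15,"turn":100},
  {"jaw":-1,"x":-0.06,"y":-0.209,"z":0.15,"turn":100},
  {"jaw":-1,"x":-0.06,"y":-0.209,"z":0.15,"turn":100},
  {"jaw":-1,"x":-0.06,"y":-0.209,"z":0.15,"turn":100},
])

```text
t: 8.5
eef_pos: [0.4911, 0.1036, 0.2399]
tcp_rot: [-3.063, 0.004, 3.067]
wrist_force: [-0.1, 0.5, -0.6]
width: 1.0
```

```bash
python3 -c "
from h import *
print(monitor.get_obs()['joint_positions'].round(3))"
```

```text
[ 0.252  0.263  0.018  1.347 -0.076  0.327]
```

Request:
servo_tool([
  {"jaw":-1,"turn":105,"x":0,"y":0,"z":0},
  {"jaw":-1,"turn":105,"x":0,"y":0,"z":0},
  {"jaw":-1,"turn":105,"x":0,"y":0,"z":0},
  {"jaw":-1,"turn":105,"x":0,"y":0,"z":0},
  {"jaw":-1,"turn":105,"x":0,"y":0,"z":0},
  {"jaw":-1,"turn":105,"x":0,"y":0,"z":0},
  {"jaw":-1,"turn":105,"x":0,"y":0,"z":0},
  {"jaw":-1,"turn":105,"x":0,"y":0,"z":0},
  {"jaw":-1,"turn":105,"x":0,"y":0,"z":0},
  {"jaw":-1,"turn":105,"x":0,"y":0,"z":0},
])

```text
t: 9.75
eef_pos: [0.491, 0.1035, 0.2399]
tcp_rot: [-3.062, 0.003, -1.385]
wrist_force: [-0.0, -0.8, 0.5]
width: 0.996
```

Request:
servo_tool([
  {"jaw":-1,"turn":98,"x":0,"y":0,"z":0},
  {"jaw":-1,"turn":98,"x":0,"y":0,"z":0},
  {"jaw":-1,"turn":98,"x":0,"y":0,"z":0},
  {"jaw":-1,"turn":98,"x":0,"y":0,"z":0},
  {"jaw":-1,"turn":98,"x":0,"y":0,"z":0},
  {"jaw":-1,"turn":98,"x":0,"y":0,"z":0},
  {"jaw":-1,"turn":98,"x":0,"y":0,"z":0},
  {"jaw":-1,"turn":98,"x":0,"y":0,"z":0},
  {"jaw":-1,"turn":98,"x":0,"y":0,"z":0},
  {"jaw":-1,"turn":98,"x":0,"y":0,"z":0},
])

```text
t: 11.0
eef_pos: [0.48, 0.1448, 0.2397]
tcp_rot: [-3.096, 0.003, 0.265]
wrist_force: [0.1, -0.1, 0.2]
width: 1.0
```

```bash
python3 -c "
from h import *
o=monitor.get_obs();print(o['joint_positions'].round(3),o['tcp_rot'])"
```

```text
[ 2.670e-01  2.480e-01 -1.000e-03  1.325e+00  4.600e-02 -3.140e+00] [-3.09583593e+00  2.97456858e-03  2.65430931e-01]
```

Request:
servo_tool([
  {"jaw":-1,"turn":4,"x":0.01,"y":-0.041,"z":0},
  {"jaw":-1,"turn":4,"x":0.01,"y":-0.041,"z":0},
  {"jaw":-1,"turn":4,"x":0.01,"y":-0.041,"z":0},
])

```text
t: 11.38
eef_pos: [0.4791, 0.1404, 0.2397]
tcp_rot: [-3.128, 0.004, 0.276]
wrist_force: [0.3, 0.4, -0.5]
width: 1.004
```

Request:
servo_tool([
  {"jaw":-1,"turn":1.5,"x":0,"y":-0.01,"z":0},
  {"jaw":-1,"turn":1.5,"x":0,"y":-0.01,"z":0},
])

```text
t: 11.62
eef_pos: [0.4754, 0.1421, 0.2396]
tcp_rot: [-3.137, 0.005, 0.287]
wrist_force: [0.1, -0.0, 0.2]
width: 0.998
```

Request:
servo_tool([
  {"jaw":-1,"x":0.015,"y":-0.038,"z":0,"turn":-50.8},
  {"jaw":-1,"x":0.015,"y":-0.038,"z":0,"turn":-50.8},
  {"jaw":-1,"x":0.015,"y":-0.038,"z":0,"turn":-50.8},
  {"jaw":-1,"x":0.015,"y":-0.038,"z":0,"turn":-50.8},
  {"jaw":-1,"x":0.015,"y":-0.038,"z":-0.04,"turn":-50.8},
  {"jaw":-1,"x":0.015,"y":-0.038,"z":-0.1,"turn":-50.8},
  {"jaw":-1,"x":0.015,"y":-0.038,"z":-0.1,"turn":-50.8},
])

```text
t: 12.5
eef_pos: [0.4863, 0.1032, 0.1354]
tcp_rot: [3.138, 0.013, -0.6]
wrist_force: [-1.3, 0.5, 0.1]
width: 1.003
```

```bash
python3 - <<'E'
from h import *
o=monitor.get_obs();print(o['joint_positions'].round(3),o['eef_pos'])
im=viewer.camera("wrist");c=cal("wrist");im=np.ascontiguousarray(im[:,:,::-1])
for P in (cyl(.49,.104)[60:],):
    for u in proj(c,P,True): cv2.circle(im,tuple(int(v) for v in u),1,(0,0,255),-1)
cv2.imwrite("pics/w1.png",im)
E
```

```text
[ 0.205  0.32  -0.186  1.076  0.007 -2.336] [0.48634304 0.1031854  0.13542143]
```

View pics/w1.png

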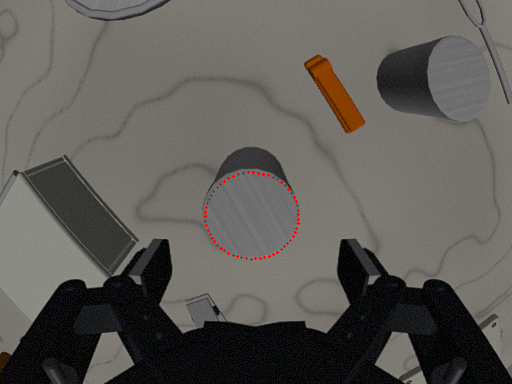

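Request:
servo_tool([
  {"jaw":-1,"x":0.004,"y":0.001,"z":-0.04,"turn":0},
  {"jaw":-1,"x":0.004,"y":0.001,"z":-0.08,"turn":0},
  {"jaw":-1,"x":0.004,"y":0.001,"z":-0.093,"turn":0},
  {"jaw":1,"x":0.004,"y":0.001,"z":-0.093,"turn":0},
  {"jaw":1,"x":0.004,"y":0.001,"z":-0.093,"turn":0},
  {"jaw":1,"x":0.004,"y":0.001,"z":-0.093,"turn":0},
  {"jaw":1,"x":0.004,"y":0.001,"z":-0.093,"turn":0},
])

```text
t: 13.42
eef_pos: [0.4963, 0.1051, 0.0491]
tcp_rot: [-3.135, 0.001, -0.6]
wrist_force: [-2.3, -1.3, 7.9]
width: 0.69
```

Request:
servo_tool([
  {"jaw":1,"x":0,"y":0,"z":0.01,"turn":0},
  {"jaw":1,"x":0,"y":0,"z":0.025,"turn":0},
  {"jaw":1,"x":0,"y":0,"z":0.04,"turn":0},
  {"jaw":1,"x":0,"y":0,"z":0.04,"turn":0},
  {"jaw":1,"x":0,"y":0,"z":0.04,"turn":0},
  {"jaw":1,"x":0,"y":0,"z":0.04,"turn":0},
])

```text
t: 14.18
eef_pos: [0.4941, 0.1051, 0.086]
tcp_rot: [-3.138, 0.006, -0.6]
wrist_force: [0.6, 0.8, -1.2]
width: 0.692
```

```bash
cat > tins.py <<'E'
from fit import *
import sys
for s in sys.argv[1:]: pass
n=sys.argv[1]; o=monitor.get_obs(); print(o['t'],o['eef_pos'].round(4),o['wrist_force'].round(2),round(o['width'],3),o['tcp_rot'].round(3))
im=viewer.camera(n); cut=im[100:270,60:360] if n=="scene" else im
cv2.imwrite(sys.argv[2],cv2.resize(cut,None,fx=2.6 if n=="scene" else 1,fy=2.6 if n=="scene" else 1,interpolation=cv2.INTER_CUBIC)[:,:,::-1])
E
python3 tins.py scene pics/n1.png; python3 -c "
from h import *
print(viewer.calibration)
w=[]
for i in range(4):
    viewer.camera('top'); w.append(monitor.get_obs()['wrist_force'])
print(np.mean(w,0))"
```

```text
14.175 [0.4941 0.1051 0.086 ] [ 0.63  0.78 -1.17] 0.692 [-3.138  0.006 -0.6  ]
<function make.<locals>.<lambda> at 0x7f499c0389a0>
[-0.42819432 -0.12760603 -1.20855276]
```

View pics/n1.png

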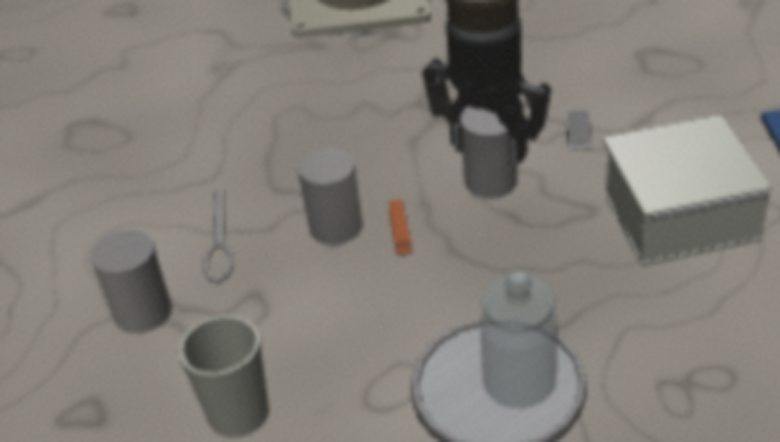

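Request:
servo_tool([
  {"jaw":1,"x":0,"y":0,"z":-0.02,"turn":0},
  {"jaw":1,"x":0,"y":0,"z":-0.032,"turn":0},
  {"jaw":1,"x":0,"y":0,"z":-0.036,"turn":0},
  {"jaw":1,"x":0,"y":0,"z":-0.037,"turn":0},
  {"jaw":1,"x":0,"y":0,"z":-0.037,"turn":0},
])

```text
t: 15.05
eef_pos: [0.495, 0.1053, 0.05]
tcp_rot: [-3.136, 0.004, -0.6]
wrist_force: [0.1, 0.0, -1.1]
width: 0.695
```

Request:
servo_tool([
  {"jaw":1,"x":0,"y":0,"z":-0.0015,"turn":0},
  {"jaw":1,"x":0,"y":0,"z":-0.0015,"turn":0},
])

```text
t: 15.3
eef_pos: [0.4952, 0.1054, 0.0491]
tcp_rot: [-3.136, 0.004, -0.6]
wrist_force: [-2.5, 0.8, 5.3]
width: 0.692
```

Contact with the sill. Release and retreat upward.

Request:
servo_tool([
  {"jaw":-1,"x":0,"y":0,"z":0,"turn":0},
  {"jaw":-1,"x":0,"y":0,"z":0,"turn":0},
  {"jaw":-1,"x":0,"y":0,"z":0,"turn":0},
  {"jaw":-1,"x":0,"y":0,"z":0.04,"turn":0},
  {"jaw":-1,"x":0,"y":0,"z":0.1,"turn":0},
  {"jaw":-1,"x":0,"y":0,"z":0.1,"turn":0},
])

```text
t: 16.05
eef_pos: [0.4984, 0.106, 0.1531]
tcp_rot: [-3.129, -0.003, -0.6]
wrist_force: [0.3, 0.3, 0.7]
width: 1.004
```

```bash
python3 tins.py wrist pics/w2.png
```

```text
16.05 [0.4984 0.106  0.1531] [0.3  0.34 0.66] 1.004 [-3.129e+00 -3.000e-03 -6.000e-01]
```

View pics/w2.png

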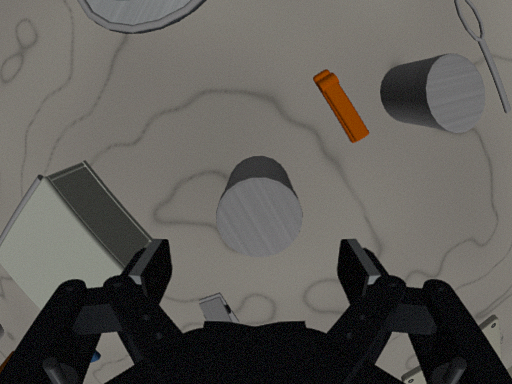

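Request:
servo_tool([
  {"jaw":-1,"x":-0.01,"y":-0.176,"z":-0.01,"turn":0},
  {"jaw":-1,"x":-0.01,"y":-0.176,"z":-0.01,"turn":0},
  {"jaw":-1,"x":-0.01,"y":-0.176,"z":-0.01,"turn":0},
  {"jaw":-1,"x":-0.01,"y":-0.176,"z":-0.01,"turn":0},
  {"jaw":-1,"x":-0.01,"y":-0.176,"z":-0.015,"turn":0},
  {"jaw":-1,"x":-0.01,"y":-0.176,"z":-0.015,"turn":0},
])

```text
t: 16.85
eef_pos: [0.484, -0.0696, 0.132]
tcp_rot: [-3.138, 0.007, -0.598]
wrist_force: [-0.2, 0.4, 0.6]
width: 0.999
```

```bash
cat > wr.py <<'E'
from h import *
import sys
o=monitor.get_obs();print(o['joint_positions'].round(3),o['eef_pos'],o['tcp_rot'])
im=viewer.camera("wrist");c=cal("wrist");im=np.ascontiguousarray(im[:,:,::-1])
for u in proj(c,cyl(float(sys.argv[1]),float(sys.argv[2]))[60:],True): cv2.circle(im,tuple(int(v) for v in u),1,(0,0,255),-1)
cv2.imwrite(sys.argv[3],im)
E
python3 wr.py .488 -.070 pics/w3.png
```

```text
[-0.147  0.304 -0.219  1.053  0.006 -2.69 ] [ 0.48396504 -0.06959755  0.13197565] [-3.13785777  0.00690602 -0.59801431]
```

View pics/w3.png

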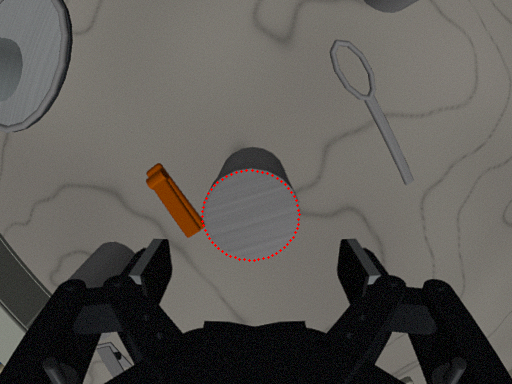

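Request:
servo_tool([
  {"jaw":-1,"x":0.004,"y":0,"z":-0.04,"turn":0},
  {"jaw":-1,"x":0.004,"y":0,"z":-0.07,"turn":0},
  {"jaw":-1,"x":0.004,"y":0,"z":-0.083,"turn":0},
  {"jaw":1,"x":0.004,"y":0,"z":-0.083,"turn":0},
  {"jaw":1,"x":0.004,"y":0,"z":-0.083,"turn":0},
  {"jaw":1,"x":0.004,"y":0,"z":-0.083,"turn":0},
  {"jaw":1,"x":0.004,"y":0,"z":-0.083,"turn":0},
])

```text
t: 17.77
eef_pos: [0.4896, -0.0708, 0.0511]
tcp_rot: [-3.136, 0.003, -0.6]
wrist_force: [0.8, 1.5, 2.7]
width: 0.677
```

Request:
servo_tool([
  {"jaw":1,"x":0,"y":0,"z":0.01,"turn":0},
  {"jaw":1,"x":0,"y":0,"z":0.025,"turn":0},
  {"jaw":1,"x":0,"y":0,"z":0.04,"turn":0},
  {"jaw":1,"x":0,"y":0,"z":0.04,"turn":0},
  {"jaw":1,"x":0,"y":0,"z":0.04,"turn":0},
  {"jaw":1,"x":0,"y":0,"z":0.04,"turn":0},
])

```text
t: 18.52
eef_pos: [0.488, -0.0707, 0.0895]
tcp_rot: [-3.138, 0.006, -0.6]
wrist_force: [0.2, 0.1, -4.9]
width: 0.68
```

```bash
python3 tins.py scene pics/n2.png; python3 -c "
from h import *
w=[]
for i in range(4):
    viewer.camera('top'); w.append(monitor.get_obs()['wrist_force'])
print(np.mean(w,0))"
```

```text
18.525 [ 0.488  -0.0707  0.0895] [ 0.19  0.1  -4.86] 0.68 [-3.138  0.006 -0.6  ]
[ 0.19329013 -0.2318708  -5.39490311]
```

View pics/n2.png

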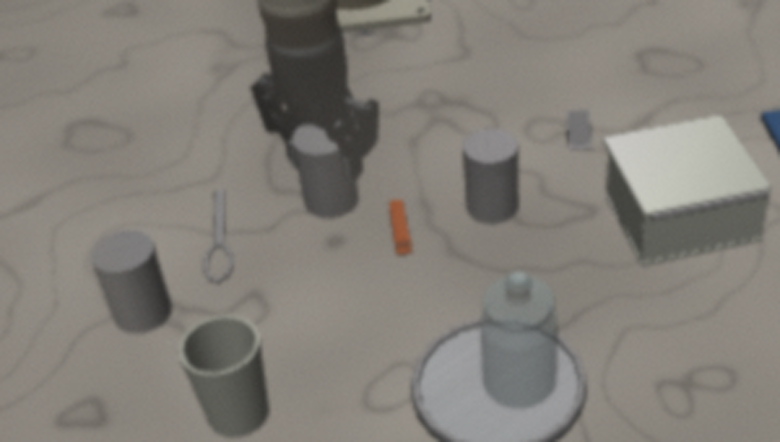

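Request:
servo_tool([
  {"jaw":1,"x":0,"y":0,"z":-0.02,"turn":0},
  {"jaw":1,"x":0,"y":0,"z":-0.032,"turn":0},
  {"jaw":1,"x":0,"y":0,"z":-0.037,"turn":0},
  {"jaw":1,"x":0,"y":0,"z":-0.038,"turn":0},
  {"jaw":1,"x":0,"y":0,"z":-0.038,"turn":0},
])

```text
t: 19.4
eef_pos: [0.4891, -0.0709, 0.0525]
tcp_rot: [-3.137, 0.004, -0.6]
wrist_force: [-0.5, 0.1, -5.2]
width: 0.678
```

Request:
servo_tool([
  {"jaw":1,"x":0,"y":0,"z":-0.0015,"turn":0},
  {"jaw":1,"x":0,"y":0,"z":-0.002,"turn":0},
])

```text
t: 19.65
eef_pos: [0.4893, -0.0709, 0.0511]
tcp_rot: [-3.136, 0.003, -0.6]
wrist_force: [-1.7, 0.4, 3.5]
width: 0.679
```

Request:
servo_tool([
  {"jaw":-1,"x":0,"y":0,"z":0,"turn":0},
  {"jaw":-1,"x":0,"y":0,"z":0,"turn":0},
  {"jaw":-1,"x":0,"y":0,"z":0,"turn":0},
  {"jaw":-1,"x":0,"y":0,"z":0.05,"turn":0},
  {"jaw":-1,"x":0,"y":0,"z":0.1,"turn":0},
  {"jaw":-1,"x":0.085,"y":-0.207,"z":0.09,"turn":-10},
  {"jaw":-1,"x":0.085,"y":-0.207,"z":0.09,"turn":-10},
  {"jaw":-1,"x":0.085,"y":-0.207,"z":0.09,"turn":-10},
  {"jaw":-1,"x":0.085,"y":-0.207,"z":0.09,"turn":-10},
  {"jaw":-1,"x":0.085,"y":-0.207,"z":0.09,"turn":-10},
])

```text
t: 20.9
eef_pos: [0.5739, -0.2805, 0.139]
tcp_rot: [-3.137, 0.005, -0.778]
wrist_force: [0.5, -0.1, -0.4]
width: 0.999
```

```bash
python3 wr.py .5783 -.278 pics/w4.png
```

```text
[-0.457  0.576  0.232  1.23   0.006 -2.821] [ 0.57389402 -0.28054019  0.13901456] [-3.13727277  0.00470113 -0.77796788]
```

View pics/w4.png

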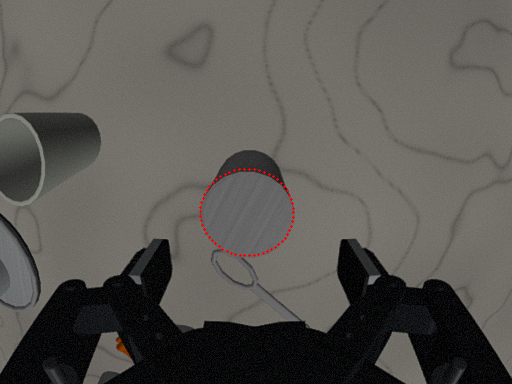

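Circle matches the far tin. Descend and grip.

Request:
servo_tool([
  {"jaw":-1,"x":0.004,"y":0.002,"z":-0.04,"turn":0},
  {"jaw":-1,"x":0.004,"y":0.002,"z":-0.075,"turn":0},
  {"jaw":-1,"x":0.004,"y":0.002,"z":-0.09,"turn":0},
  {"jaw":1,"x":0.004,"y":0.002,"z":-0.09,"turn":0},
  {"jaw":1,"x":0.004,"y":0.002,"z":-0.09,"turn":0},
  {"jaw":1,"x":0.004,"y":0.002,"z":-0.09,"turn":0},
  {"jaw":1,"x":0.004,"y":0.002,"z":-0.09,"turn":0},
])

```text
t: 21.82
eef_pos: [0.5786, -0.2762, 0.0517]
tcp_rot: [-3.136, 0.002, -0.774]
wrist_force: [1.4, 0.9, 3.8]
width: 0.694
```

Request:
servo_tool([
  {"jaw":1,"x":0,"y":0,"z":0.01,"turn":0},
  {"jaw":1,"x":0,"y":0,"z":0.025,"turn":0},
  {"jaw":1,"x":0,"y":0,"z":0.04,"turn":0},
  {"jaw":1,"x":0,"y":0,"z":0.04,"turn":0},
  {"jaw":1,"x":0,"y":0,"z":0.04,"turn":0},
  {"jaw":1,"x":0,"y":0,"z":0.04,"turn":0},
])

```text
t: 22.58
eef_pos: [0.5771, -0.2755, 0.0893]
tcp_rot: [-3.138, 0.006, -0.774]
wrist_force: [-0.8, 1.0, -1.6]
width: 0.692
```

```bash
python3 tins.py scene pics/n3.png; python3 -c "
from h import *
w=[]
for i in range(4):
    viewer.camera('top'); w.append(monitor.get_obs()['wrist_force'])
print(np.mean(w,0))"
```

```text
22.575 [ 0.5771 -0.2755  0.0893] [-0.79  0.98 -1.56] 0.692 [-3.138  0.006 -0.774]
[ 0.04988539 -0.27230298 -1.7575491 ]
```

View pics/n3.png

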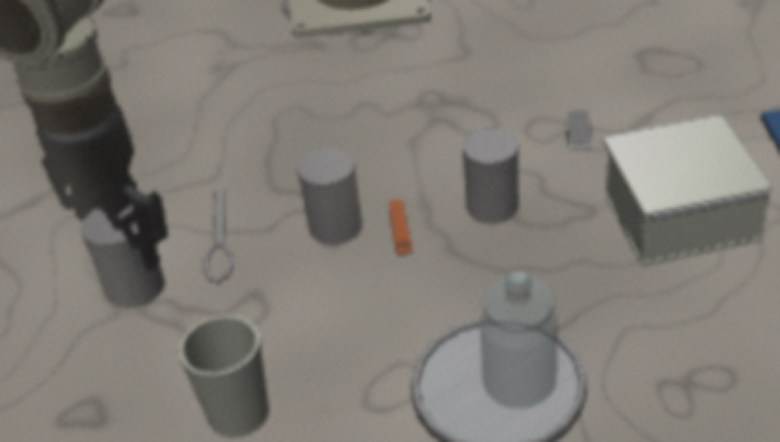

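Far tin is light (~1.7 N) and lifted. Put it back.

Request:
servo_tool([
  {"jaw":1,"x":0,"y":0,"z":-0.02,"turn":0},
  {"jaw":1,"x":0,"y":0,"z":-0.032,"turn":0},
  {"jaw":1,"x":0,"y":0,"z":-0.036,"turn":0},
  {"jaw":1,"x":0,"y":0,"z":-0.038,"turn":0},
  {"jaw":1,"x":0,"y":0,"z":-0.0385,"turn":0},
  {"jaw":1,"x":0,"y":0,"z":-0.0385,"turn":0},
])

```text
t: 23.58
eef_pos: [0.578, -0.276, 0.0521]
tcp_rot: [-3.137, 0.004, -0.774]
wrist_force: [0.4, -0.5, -2.3]
width: 0.692
```

Request:
servo_tool([
  {"jaw":1,"x":0,"y":0,"z":-0.0015,"turn":0},
  {"jaw":1,"x":0,"y":0,"z":-0.0015,"turn":0},
])

```text
t: 23.82
eef_pos: [0.5782, -0.276, 0.0516]
tcp_rot: [-3.137, 0.003, -0.774]
wrist_force: [-2.0, 1.2, 5.2]
width: 0.69
```

Request:
servo_tool([
  {"jaw":-1,"x":0,"y":0,"z":0,"turn":0},
  {"jaw":-1,"x":0,"y":0,"z":0,"turn":0},
  {"jaw":-1,"x":0,"y":0,"z":0,"turn":0},
  {"jaw":-1,"x":0,"y":0,"z":0.05,"turn":0},
  {"jaw":-1,"x":0,"y":0,"z":0.1,"turn":0},
  {"jaw":-1,"x":-0.09,"y":0.206,"z":0.09,"turn":10},
  {"jaw":-1,"x":-0.09,"y":0.206,"z":0.09,"turn":10},
  {"jaw":-1,"x":-0.09,"y":0.206,"z":0.09,"turn":10},
  {"jaw":-1,"x":-0.09,"y":0.206,"z":0.09,"turn":10},
  {"jaw":-1,"x":-0.09,"y":0.206,"z":0.09,"turn":10},
])

```text
t: 25.08
eef_pos: [0.4863, -0.0677, 0.1401]
tcp_rot: [-3.137, 0.006, -0.596]
wrist_force: [-0.4, 0.0, 1.0]
width: 0.997
```

```bash
python3 wr.py .488 -.070 pics/w5.png
```

```text
[-0.142  0.299 -0.203  1.073  0.006 -2.688] [ 0.48627812 -0.06766083  0.14008757] [-3.13733701  0.00587954 -0.59590999]
```

View pics/w5.png

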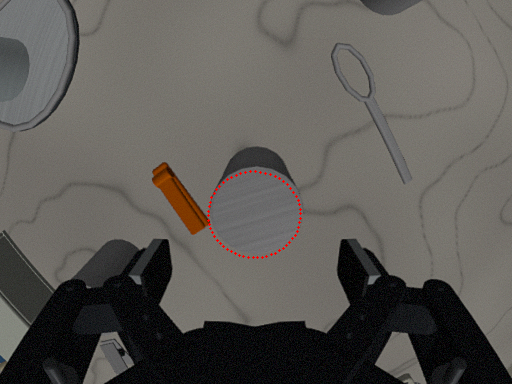

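Request:
servo_tool([
  {"jaw":-1,"x":0.002,"y":-0.003,"z":-0.04,"turn":0},
  {"jaw":-1,"x":0.002,"y":-0.003,"z":-0.075,"turn":0},
  {"jaw":-1,"x":0.002,"y":-0.003,"z":-0.09,"turn":0},
  {"jaw":1,"x":0.002,"y":-0.003,"z":-0.09,"turn":0},
  {"jaw":1,"x":0.002,"y":-0.003,"z":-0.09,"turn":0},
  {"jaw":1,"x":0.002,"y":-0.003,"z":-0.09,"turn":0},
  {"jaw":1,"x":0.002,"y":-0.003,"z":-0.09,"turn":0},
])

```text
t: 26.0
eef_pos: [0.4909, -0.0731, 0.0512]
tcp_rot: [-3.136, 0.002, -0.6]
wrist_force: [1.8, -0.2, 0.6]
width: 0.675
```

Request:
servo_tool([
  {"jaw":1,"x":0,"y":0,"z":0.01,"turn":0},
  {"jaw":1,"x":0,"y":0,"z":0.03,"turn":0},
  {"jaw":1,"x":0,"y":0,"z":0.06,"turn":0},
  {"jaw":1,"x":0,"y":0,"z":0.1,"turn":0},
  {"jaw":1,"x":0,"y":0,"z":0.14,"turn":0},
  {"jaw":1,"x":0,"y":0,"z":0.18,"turn":0},
  {"jaw":1,"x":0,"y":0,"z":0.2,"turn":0},
  {"jaw":1,"x":0,"y":0,"z":0.2,"turn":0},
  {"jaw":1,"x":0,"y":0,"z":0.2,"turn":0},
  {"jaw":1,"x":0,"y":0,"z":0.2,"turn":0},
])

```text
t: 27.25
eef_pos: [0.4885, -0.0726, 0.2484]
tcp_rot: [-3.139, 0.008, -0.6]
wrist_force: [0.6, -0.3, -5.4]
width: 0.68
```

```bash
python3 tins.py scene pics/n4.png; python3 - <<'E'
from h import *
w=[]
for n in("top","scene"):
    viewer.camera(n); c=cal(n); w.append(monitor.get_obs()['wrist_force'])
    for q in("tin_near","tin_middle","tin_far","hairclip","scraper","spring_clip","tumbler","tray"):
        for d in viewer.masks_of(q,n)[:3]: print(n,q,round(d['conf'],2),back(c,hom(d['region']),.045 if 'tin' in q else .01)[:2].round(3))
print(np.mean(w,0),monitor.get_obs()['t'],monitor.get_obs()['width'])
E
```

```text
27.25 [ 0.4885 -0.0726  0.2484] [ 0.59 -0.25 -5.36] 0.68 [-3.139  0.008 -0.6  ]
top tin_near 0.61 [0.493 0.107]
top tin_near 0.28 [0.554 0.314]
top tin_middle 0.56 [ 0.608 -0.296]
top tin_middle 0.47 [ 0.475 -0.09 ]
top tin_far 0.61 [ 0.608 -0.298]
top tin_far 0.24 [0.738 0.062]
top hairclip 0.52 [0.513 0.001]
top hairclip 0.33 [0.388 0.234]
top spring_clip 0.68 [0.39  0.234]
top spring_clip 0.61 [0.556 0.323]
top tumbler 0.9 [ 0.747 -0.2  ]
top tray 0.6 [0.745 0.058]
scene tin_near 0.75 [0.493 0.106]
scene tin_middle 0.73 [ 0.19  -0.086]
scene tin_middle 0.4 [0.491 0.495]
scene tin_far 0.7 [ 0.579 -0.279]
scene hairclip 0.66 [ 0.517 -0.001]
scene scraper 0.56 [ 0.47  -0.198]
scene spring_clip 0.5 [0.392 0.233]
scene spring_clip 0.36 [0.45  0.114]
scene spring_clip 0.34 [ 0.482 -0.196]
scene tumbler 0.56 [ 0.69  -0.192]
scene tumbler 0.46 [ 0.136 -0.087]
scene tray 0.86 [0.777 0.053]
scene tray 0.48 [ 0.54  -0.289]
[-0.68048027 -0.14545818 -5.27665963] 28.2 0.6776811156433012
```

View pics/n4.png

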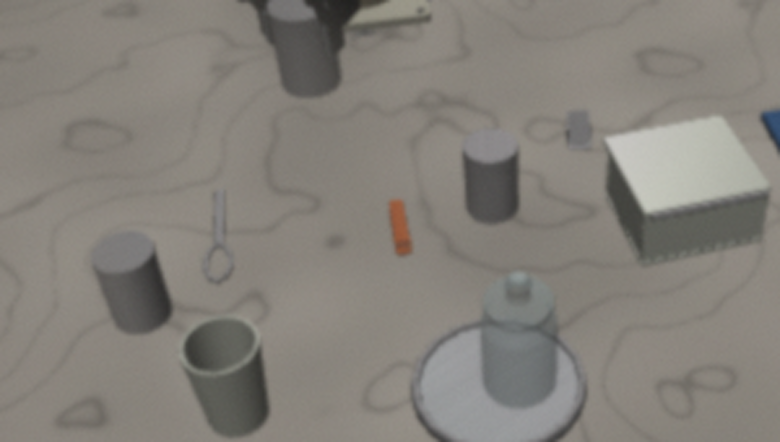

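```bash
python3 -c "
from h import *
print(monitor.get_obs()['wrist_force'],bot.job_done())"
```

```text
the job is handed in; nothing more can be done
[-0.67679963 -0.18573974 -5.52554679] None
```

The middle tin is the heaviest. I handed the job in with it held upright and still, about 20 cm above the sill.

- **Lid:** I pressed it shut. The pressing force rose to about 10.6 N with no further travel, and the later pictures show it closed.
- **Weighing:** I lifted the tins in order: near, middle, far. The wrist force was about 1.2–1.7 N for the near tin, 5.4 N for the middle and 1.7 N for the far. I set each tin back on its spot with a light touch before going on, then picked the middle one up again.
- **Last checks:** The scene camera puts the near and far tins upright, within about 4 mm of where they started. The other items it found (hairclip, tray, tumbler and spring clip) had not moved noticeably. The final wrist force was about −5.5 N, with the fingers stopped on the tin.

**Checks that disagreed:**
- The top camera's last reading for the far tin was about 3–4 cm off. I put that down to the arm partly hiding the tin, because the scene camera placed it exactly where it started.
- The scraper's position read about 2.6 cm different in the last scene image and was not found by the top camera. In the pictures it looks unmoved.
- I did not re-measure the soap dish or the jar at the end.

**Mishap on the way:** The last joint reached its limit early on and tilted the tool by about 0.08 rad. I corrected that before gripping any tin.

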